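# Lock a tube carousel on the tilted mixer

## Task

Fit the tube carousel with eight small wells to the tilted mixer: lower its stem into the bayonet collar so that the two lugs go down the open slots, twist it clockwise (seen from above) until the lugs drop fully into the locking notches, and let go. Only once it is locked, press the mixer's start button all the way down and release it. Leave everything else standing where it is.

Things in the scene. Friction and masses are not known exactly. Their poses are not given: they have to be found in the camera images.
- carousel: The carousel to fit, loose, upright on the bench, about 250 g: teal disc 92 mm across, 44 to 56 mm up, with a ring of eight small dark wells (15 mm), on a 40 mm aluminium stem whose lowest 6 mm taper to 30 mm. Origin: centre of the stem's underside, z up. Two 8 mm wide lugs stick out along +x and -x to 33 mm from the axis, 12 to 20 mm above the origin. A half turn about z changes nothing.
- carousel_handle (a point): Centre of the carousel's upright black bar handle, on its axis, 72 mm above its origin: bar 44 mm long along the carousel's x, 14 mm thick along y, standing from the disc's top (56 mm) to 88 mm.
- carousel_wide: Not wanted: a second carousel of just the same size and make but with four wide wells (21 mm across); stands upright on the bench. Origin and axes as for the other.
- collar: Bayonet collar, fixed on the mixer: aluminium tube, bore 44, outside 58 mm; its z axis (out of the mouth) leans 30 deg from vertical to the mixer's front (mixer -x, roughly to the robot). Origin: where the carousel's origin lies when locked, with the carousel's x along the collar's x, either way round. Locking notches (34 deg wide) at +x and -x, a stop wall past them.
- collar_mouth (a point): Centre of the collar's mouth, 39 mm along z from the collar's origin (bore floor: 3 mm below it). Two open slots in the rim, 40 deg wide, centred 70 deg anticlockwise (looking into the mouth) from the collar's +x and -x.
- collar_channel (a point): On the collar's axis, 7 mm above its origin: the carousel's origin is here when its lugs rest on the slot floor. From there a level roofed channel (5 mm play in height) runs clockwise 70 deg to the notches, which are 7 mm deeper. No spring: the carousel drops in by its weight or a light push.
- mixer: The mixer, fixed to the bench: a white box 170 mm (x) by 250 mm (y) by 60 mm high with teal panels; origin at the centre of its underside, front towards its -x. The collar's origin stands 12 mm to its +x, 50 mm to its +y and 100 mm up; the start button is 80 mm to its -y.
- start_top (a point): Centre of the top of the white round start button (28 mm across) on the mixer's top, 84 mm above the bench when up; pressed straight down.
- start (a joint): Travel of the start button: 0 up, 0.006 m fully down; spring, fully down at 5 N, comes back up.
- beaker: Bystander: glass beaker 68 mm across, 90 mm high; origin under its centre.
- reagent: Bystander: clear bottle with blue cap, 70 mm across, 150 mm high; origin under its centre.
- jar: Bystander: amber jar 56 mm across, 70 mm high; origin under its centre.
- bucket: Bystander: open black centrifuge bucket 90 mm across, 100 mm high; origin under its centre.
- spray: Bystander: white bottle 84 mm across, 200 mm high; origin under its centre.
- spatula: Bystander: steel spatula 170 mm long lying on the bench; origin about its middle, handle to its -x.

How it is judged:
By the outcome, as a careful person would: the job done as asked, in the order asked, and still so for the second after the job is handed in, with the robot touching nothing.
It also fails if it takes over 58 s, if anything falls off the work surface, if the arm or the gripper's body presses on something with over 40 N, if the wrist force passes 120 N, or if a joint passes its speed limit or range.

## Robot

A 7-joint arm with a two-finger parallel gripper is mounted at the origin on the work surface. World frame = base frame: x ahead of the robot, y to its left, z up, the work surface at z = 0. Lengths are in m, angles in rad, forces in N, time in s.
With the tool pointing down it reaches from about 0.4 to 0.875 m from the base axis. Payload 19.3 kg.
Tool frame: the origin (TCP) lies midway between the tips of the shut fingers; the grasp point (between the pads) lies 19 mm behind it; z points along the fingers, y is the line along which they close (so a half turn about z gives the same grasp; the last joint's range is limited). The gripper opens to 85 mm and grips with 20 to 120 N. Pads are 22 mm wide; open, the fingers measure 114 mm over their backs; the gripper's body (76 mm by 85 mm) begins 54 mm behind the grasp point. The pads swing forward as they close: fully open they stand 13 mm farther back than shut.
Start: joints at [1.267, 0.521, -0.036, 1.599, 0.021, 1.021, -0.113], TCP at [0.145, -0.608, 0.231] pointing down, gripper open.
Joint ranges: [-2.91, 2.91], [-0.3, 2.13], [-1.5, 1.42], [0.17, 2.43], [-1.26, 4.41], [0.16, 1.93], [-2.52, 2.52]. Speed limits (rad/s): [1.89, 1.89, 2.39, 2.39, 3.01, 3.01, 3.01].

## Interface

Orientations are given as [roll, pitch, yaw] about the fixed x, y, z axes, in that order (R = Rz(yaw) Ry(pitch) Rx(roll)).
In Python, from workcell import bot gives the robot as it stands.
- The arm moves only by the tool nudge_tcp, called after "Request:" in YAML: its name, and indented under it one key for each argument. Schema: {"type":"object","properties":{"rows":{"type":"string"},"grip_force":{"type":"number"},"only":{"type":"string"},"quiet":{"type":"boolean"},"lines":{"type":"string"}},"required":["rows"],"additionalProperties":false}. rows is a string of 1 to 5 rows, parted by a bar, with the numbers parted by commas; each row has 7 numbers: the finger opening in m, then dx, dy, dz in shares of 0.5 m (1.0 is 0.5 m), then a rotation vector rx, ry, rz in parts of the range, where 1.0 means pi rad; each row is the pose to reach, as a shift and turn from the pose commanded when the call began, along the tool's axes at that moment; what a row does not reach only later rows make up. A row lasts 1/8 s, in which the tool goes at most 0.0625 m and 0.188 rad, less where a joint would pass 70% of its speed; a pose out of reach is approached as far as the arm can. The fingers move at their own pace and stop on an object; grip_force is the grip in N (left out, the last holds). Time passes only in rows, so rows that do not move let the fingers close. The tool returns the time, the measured TCP pose, the force, the opening and the grip force at its end. only (a regular expression) keeps the lines of the reply that match it, lines (a string "A,B") keeps lines A to B, and quiet returns only ok. A shift or turn number past 1, either way, is cut back to 1. Input that does not fit is refused with a message, and nothing moves.
- bot.observe(): the state, without advancing time (a new reading comes with each control period).
- bot.grab_frame(name): name is "side" or "top" or "wrist"; returns the picture (384x512x3 uint8, blue, green, red); there is no depth.
- bot.calibration(name): a dict with "vfov" (degrees; the focal length in pixels is half the picture's height over the tangent of half this angle, whatever the lens; pixels are square), "cx", "cy" (the principal point, pixels), "eye" and "attitude" of the camera in the world. Camera axes: x right, y down, z forward; pixel columns grow to the right and rows downward; lengths in m; the calibration is good to about 2 mm. A picture is of the moment at which its call begins: read the wrist's pose just before it. calibration takes no time and is no camera call; for the wrist camera it gives the pose at the moment of the call.
- bot.job_done(): hands the job in; it is judged then, once.
The state is a dict: "clock": time; "qpos": joint angles; "qd": joint speeds; "joint_efforts": joint torques, N m; "position": TCP position; "tool_rot": TCP orientation; "force": force on the tool from outside, world axes, zero at the start; "moment": the same for the moment, N m; "grip_width": finger opening in m; "finger_force": force on a finger pad.
Only numpy, scipy, OpenCV 4.12 (cv2) and the standard library are available. Lean on these libraries where they do the work, as an engineer would, in place of code of your own. Each camera call takes 0.05 s, during which the arm holds its last target. There are 200 camera calls.

## Working session

There is one attempt and no reset: what is moved stays moved. The work goes in short steps, Python scripts to look and compute and a tool call to move; the robot and the scene stay as the last step left them, time stands still between calls to the robot, and variables do not carry over. Pictures are saved under pics/ and viewed, at most 10 in all, crops included, and the job is handed in when it is done.

```bash
ls; mkdir -p pics; python3 - <<'E'
from workcell import bot
import cv2
for n in("side","top","wrist"):
    print(n,bot.calibration(n)); cv2.imwrite(f"pics/{n}0.png",bot.grab_frame(n))
s=bot.observe();print(s)
E
```

```text
pics
workcell.py
side {'vfov': 44.42218599816112, 'cx': 255.44088344827472, 'cy': 194.73312283550194, 'eye': array([0.18373057, 1.02856012, 0.81993528]), 'attitude': array([-2.20469659,  0.00821488, -2.80149999])}
top {'vfov': 42.759345763337585, 'cx': 246.07209155124173, 'cy': 181.35082997257135, 'eye': array([0.35241386, 0.07570951, 1.56875456]), 'attitude': array([-3.04143208,  0.00474909, -1.54252634])}
wrist {'vfov': 66.16427204596252, 'cx': 255.48547343037006, 'cy': 192.89724429812773, 'eye': array([ 0.20937046, -0.59345886,  0.37203045]), 'attitude': array([ 2.87753876e+00,  2.20257909e-03, -1.33671150e+00])}
{'clock': 0.15, 'qpos': array([ 1.26680435,  0.52185696, -0.03634265,  1.59983029,  0.02121154,
        1.02113354, -0.11284121]), 'qd': array([ 2.70517091e-04, -2.51652063e-03, -8.50941031e-05, -1.44435562e-03,
        4.01514108e-04,  1.17041886e-03,  8.92896314e-04]), 'joint_efforts': array([ 5.57634539e-04, -9.27392364e+01,  1.97957687e+00, -3.70058763e+01,
        1.78508606e-02,  6.37307749e-03, -3.30461069e-05]), 'position': array([ 0.14471421, -0.60776809,  0.23088709]), 'tool_rot': array([-3.14075191e+00,  5.89492850e-05,  2.33756858e-01]), 'force': array([-0.19188502,  0.06014518,  0.97588496]), 'moment': array([ 0.0197352 , -0.00215674, -0.05443034]), 'finger_force': 0.0, 'grip_width': 0.08528237092451216}
```

View images.

View pics/top0.png

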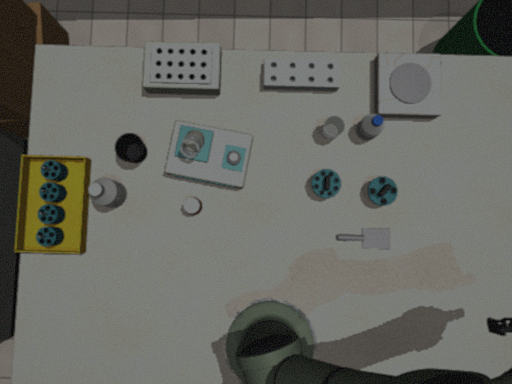

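View pics/side0.png

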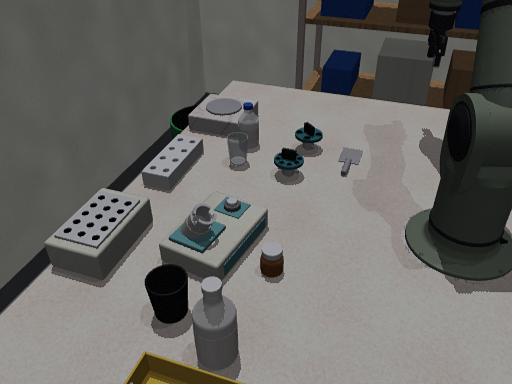

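```bash
python3 - <<'E'
import cv2,numpy as np
t=cv2.imread("pics/top0.png");s=cv2.imread("pics/side0.png")
# tiles: top carousels 300-410 x 155-215 (x7) ; top mixer 160-260x115-195; side
a=cv2.resize(t[158:218,300:410],(770,420),interpolation=cv2.INTER_CUBIC)[:, :]
b=cv2.resize(t[115:195,160:260],None,fx=3.8,fy=3.8,interpolation=cv2.INTER_CUBIC)
c=cv2.resize(s[115:185,260:340],None,fx=4,fy=4,interpolation=cv2.INTER_CUBIC)
W=np.zeros((600,800,3),np.uint8)
a=cv2.resize(t[163:213,305:405],(800,400)[:2],interpolation=cv2.INTER_CUBIC)
a=cv2.resize(t[165:210,305:405],None,fx=6,fy=6,interpolation=cv2.INTER_CUBIC) #600x270
W[:270,:600]=a
W[275:275+304,:380]=b
W[275:555,390:710]=c
cv2.imwrite("pics/c1.png",W)
E
```

```text
(no output)
```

View pics/c1.png

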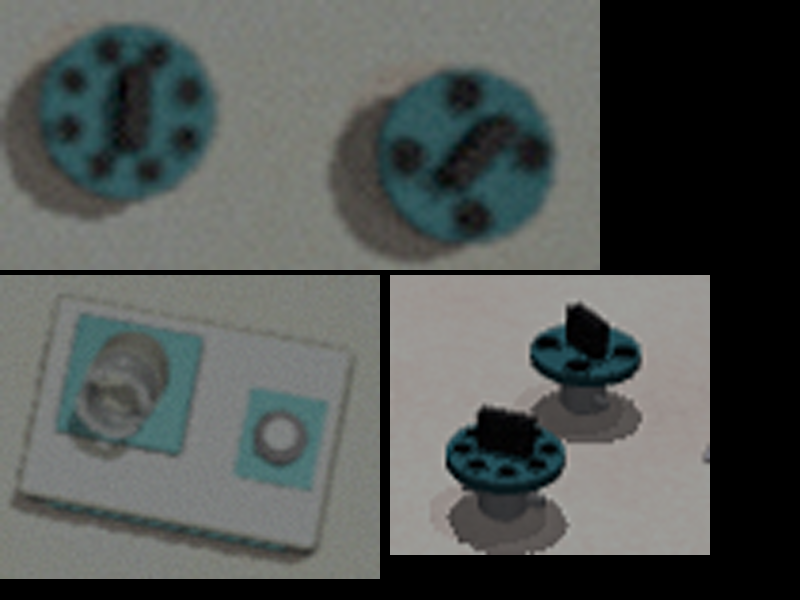

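Left carousel (top px ≈ (326,184)) has eight wells and is the wanted one; the right one has four. Mixer mouth ≈ (190,148), button ≈ (234,158) in the top view.

```bash
cat > h.py <<'E'
import numpy as np
from scipy.spatial.transform import Rotation as R
def f(c): return 192/np.tan(np.radians(c["vfov"])/2)
def ray(c,u,v):
    d=np.array([(u-c["cx"])/f(c),(v-c["cy"])/f(c),1]); return np.array(c["eye"]),R.from_euler("xyz",c["attitude"]).apply(d)
def atz(c,u,v,z):
    e,d=ray(c,u,v); return e+d*(z-e[2])/d[2]
def tri(rays):
    A=np.zeros((3,3));b=np.zeros(3)
    for e,d in rays:
        d=d/np.linalg.norm(d);P=np.eye(3)-np.outer(d,d);A+=P;b+=P@e
    x=np.linalg.solve(A,b); return x,[np.linalg.norm(np.cross(x-e,d/np.linalg.norm(d))) for e,d in rays]
def proj(c,p):
    q=R.from_euler("xyz",c["attitude"]).inv().apply(np.array(p)-c["eye"]); return q[...,:2]/q[...,2:]*f(c)+[c["cx"],c["cy"]]
E
python3 - <<'E'
from workcell import bot
from h import *
T=bot.calibration("top");S=bot.calibration("side")
np.set_printoptions(precision=4,suppress=True)
print("car",atz(T,326.3,183.7,.056),tri([ray(T,326.3,183.7),ray(S,288.75,160)]))
print("btn",atz(T,233.7,157.6,.084), tri([ray(T,233.7,157.6),ray(S,232.5,202.5)]))
c=lambda x,y:(160+x/3.8,115+(y-275)/3.8)
P=[atz(T,*c(*q),.06) for q in((60,295),(353,352),(313,548),(22,495))]
print(np.array(P)); ctr=np.mean(P,0); print("mixer ctr",ctr)
for a,b in((1,0),(2,3)): d=P[b]-P[a]; print("yaw", np.degrees(np.arctan2(-d[0],d[1])),np.linalg.norm(d))
for a,b in((3,0),(2,1)): d=P[b]-P[a]; print("yaw", np.degrees(np.arctan2(d[1],d[0])),np.linalg.norm(d))
# handle yaw
a=atz(T,305+135/6,165+65/6,.088);b=atz(T,305+122/6,165+152/6,.088);d=a-b;print("handle",np.degrees(np.arctan2(d[1],d[0])),np.linalg.norm(d))
Rt=R.from_euler("xyz",bot.observe()["tool_rot"]);print(Rt.as_matrix())
W=bot.calibration("wrist");print(Rt.inv().apply(W["eye"]-bot.observe()["position"]))
E
```

```text
car [ 0.5038 -0.1613  0.056 ] (array([ 0.5039, -0.1627,  0.0479]), [np.float64(0.0006819234089660786), np.float64(0.0006819234089661106)])
btn [0.5733 0.1269 0.084 ] (array([0.5738, 0.1269, 0.0749]), [np.float64(0.000822315718475201), np.float64(0.0008223157184751642)])
[[0.6899 0.3127 0.06  ]
 [0.6489 0.07   0.06  ]
 [0.4864 0.0981 0.06  ]
 [0.5232 0.3367 0.06  ]]
mixer ctr [0.5871 0.2044 0.06  ]
yaw -9.600949227727334 0.2462154131414941
yaw -8.763488885124149 0.24136542657247106
yaw -8.167749364636002 0.16846126979032394
yaw -9.831099013596305 0.1648821216413038
handle -7.749393144117409 0.04474953910738518
[[ 0.9728  0.2316 -0.0003]
 [ 0.2316 -0.9728  0.0008]
 [-0.0001 -0.0008 -1.    ]]
[ 0.0662  0.001  -0.1412]
```

The rows are not in the units I measure in: shifts go in shares of 0.5 m and turns go in shares of pi rad. I convert before sending: 0.226 m is 0.452, -0.015 m is -0.03, 0.2 rad is 0.0637.

Request:
nudge_tcp:
  rows: "0.085,0.09,-0.07,0,0,0,0.0127 | 0.085,0.18,-0.14,-0.01,0,0,0.0255 | 0.085,0.27,-0.21,-0.02,0,0,0.0382 | 0.085,0.36,-0.28,-0.03,0,0,0.0509 | 0.085,0.452,-0.35,-0.03,0,0,0.0637"
  grip_force: 40

```text
clock: 0.78
position: [0.3251, -0.384, 0.2467]
tool_rot: [3.141, -0.0, 0.032]
force: [0.9, -1.5, 0.2]
grip_width: 0.085
finger_force: 0.0
```

```bash
python3 - <<'E'
from workcell import bot
from h import *
s=bot.observe();Rt=R.from_euler("xyz",s["tool_rot"]);print(s["position"],s["tool_rot"],s["qpos"])
print(Rt.inv().apply(np.array([.5035,-.162,.26])-s["position"]), s["tool_rot"][2]+np.radians(8))
E
```

```text
[ 0.32508314 -0.38395736  0.246653  ] [ 3.14106898e+00 -4.58423346e-04  3.23034413e-02] [ 0.81015551  0.31033794 -0.07491607  1.89584002  0.02846549  0.93573017
 -0.81656097]
[ 0.18549862 -0.21607211 -0.01337512] 0.17192978149390029
```

To row units: -0.216 m is -0.432, 0.185 m is 0.37, 0.17 rad is 0.0541.

Request:
nudge_tcp:
  rows: "0.085,0.074,-0.086,0,0,0,0.0095 | 0.085,0.148,-0.172,-0.01,0,0,0.0223 | 0.085,0.222,-0.26,-0.02,0,0,0.0318 | 0.085,0.296,-0.346,-0.026,0,0,0.0446 | 0.085,0.37,-0.432,-0.026,0,0,0.0541"

```text
clock: 1.4
position: [0.5027, -0.1618, 0.2596]
tool_rot: [3.141, -0.0, -0.138]
force: [1.6, -1.6, -0.2]
grip_width: 0.0851
finger_force: 0.0
```

```bash
python3 - <<'E'
from workcell import bot
import cv2,pickle
c1=bot.calibration("wrist"); a=bot.grab_frame("wrist")
pickle.dump(c1,open("w1.pkl","wb"));cv2.imwrite("pics/w1.png",a);print(bot.observe()["qpos"])
E
```

```text
[ 0.31985739  0.34244449 -0.17180598  1.81219368  0.06476655  0.99084908
 -1.58043695]
```

View pics/w1.png

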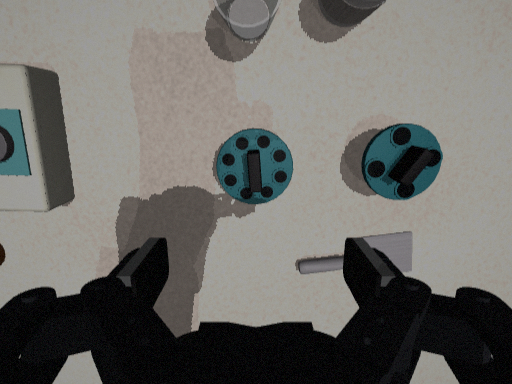

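Wrist view: the eight-well disc is at (255,165) with its bar along the image's vertical (≈(252,150)–(256,193)), so the tool yaw already nearly matches. Next I look into the collar along its axis.

To row units: -0.3 m is -0.6, -0.06 m is -0.12, 0.4 rad is 0.1273.

Request:
nudge_tcp:
  rows: "0.085,-0.006,-0.12,0,0,0,0 | 0.085,-0.014,-0.24,0,0,0.0318,0 | 0.085,-0.02,-0.36,0,0,0.0637,0 | 0.085,-0.026,-0.48,0,0,0.0955,0 | 0.085,-0.034,-0.6,0,0,0.1273,0"

```text
clock: 2.08
position: [0.5232, 0.1001, 0.2577]
tool_rot: [3.137, -0.336, -0.133]
force: [-0.2, -1.1, -0.6]
grip_width: 0.0849
finger_force: 0.0
```

```bash
python3 - <<'E'
from workcell import bot
from h import *
s=bot.observe();Rt=R.from_euler("xyz",s["tool_rot"]);print(s["qpos"])
print(Rt.inv().apply(np.array([.538,.2635,.22])-s["position"]))
m=R.from_euler("zy",[-9.2,-30],degrees=True)*R.from_euler("x",180,degrees=True)
print((Rt.inv()*m).as_rotvec())
E
```

```text
[-0.31256343  0.20563381 -0.11134498  2.06607778  0.35269836  0.61311551
 -2.38626471]
[-0.0190085  -0.16411775  0.032586  ]
[0.07473216 0.18208049 0.03935107]
```

To row units: -0.164 m is -0.328, -0.11 m is -0.22, -0.5 rad is -0.1592.

Request:
nudge_tcp:
  rows: "0.085,-0.008,-0.11,0.02,0,0.0159,-0.0382 | 0.085,-0.02,-0.22,0.04,0,0.0318,-0.0796 | 0.085,-0.038,-0.328,0.066,0.0095,0.0509,-0.1273 | 0.085,-0.038,-0.328,0.066,0.0095,0.0509,-0.1592 | 0.085,-0.038,-0.328,0.066,0.0095,0.0509,-0.1592"

```text
clock: 2.7
position: [0.5382, 0.2631, 0.2181]
tool_rot: [2.949, -0.446, 0.428]
force: [0.1, -1.1, 0.9]
grip_width: 0.0854
finger_force: 0.0
```

```bash
python3 - <<'E'
from workcell import bot
import cv2,pickle
c1=bot.calibration("wrist"); a=bot.grab_frame("wrist")
pickle.dump(c1,open("w2.pkl","wb"));cv2.imwrite("pics/w2.png",a);print(bot.observe()["qpos"])
cv2.imwrite("pics/w2b.png",cv2.resize(a,(800,600),interpolation=cv2.INTER_CUBIC))
E
```

```text
[-0.81568033  0.3457517   0.11753849  2.06130518  0.66306052  0.44753748
 -2.46560841]
```

View pics/w2b.png

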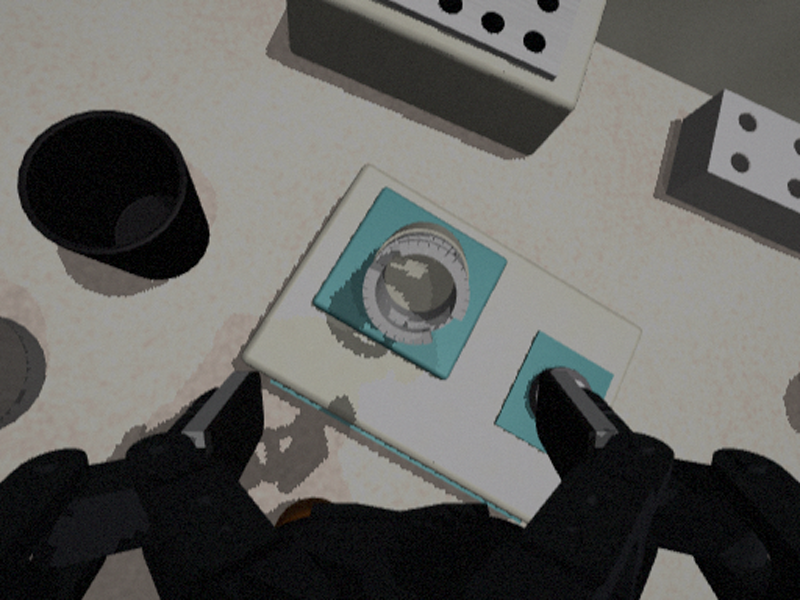

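```bash
python3 - <<'E'
import cv2,numpy as np
w=cv2.imread("pics/w2.png")[135:230,210:335]
cv2.imwrite("pics/c2.png",cv2.convertScaleAbs(cv2.resize(w,None,fx=6.3,fy=6.3,interpolation=cv2.INTER_CUBIC),alpha=1.4))
E
```

```text
(no output)
```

View pics/c2.png

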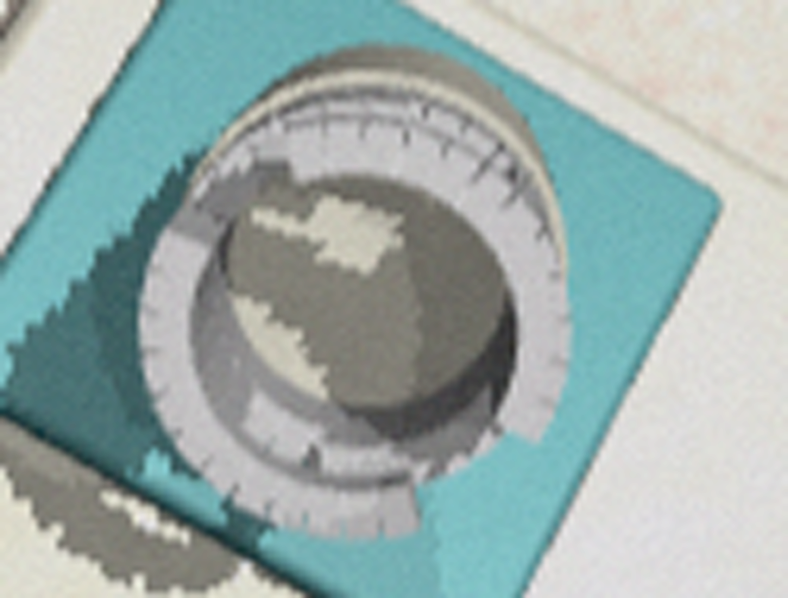

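Collar crop (×6.3, offset 210,135): open slots at lower right ((540,440)–(420,520)) and upper left ((175,235)–(≈285,165)); mouth outer ring left 140, right 570, bottom 540.

```bash
python3 - <<'E'
from workcell import bot
from h import *
import pickle,cv2
from scipy.optimize import least_squares
np.set_printoptions(precision=4,suppress=True)
W=pickle.load(open("w2.pkl","rb"));k=lambda p:(210+(p[0]+.5)/6.3-.5,135+(p[1]+.5)/6.3-.5)
T=bot.calibration("top")
out=[(140,330),(160,415),(235,500),(340,540),(419,533),(571,335),(541,440),(172,235)]
inn=[(190,325),(519,330),(230,425),(345,490)]
def loc(p,x,yaw):
    Rc=R.from_euler("zy",[yaw,-np.radians(30)]); e,d=ray(W,*k(p)); e=Rc.inv().apply(e-x);d=Rc.inv().apply(d)
    return (e-d*e[2]/d[2])[:2]
def res(v):
    x=v[:3]
    return [np.hypot(*loc(p,x,np.radians(-9.2)))-.029 for p in out]+[np.hypot(*loc(p,x,np.radians(-9.2)))-.022 for p in inn]
s=least_squares(res,[.587,.2555,.134]);print("mouth free",s.x,np.array(s.fun)*1e3)
s2=least_squares(lambda v:res([*v,.1338]),[.587,.2555]);print("mouth z fixed",s2.x,np.array(s2.fun)*1e3)
x=np.array([*s2.x,.1338])
for p in((541,440),(419,520),(172,235),(285,165),(195,190)): q=loc(p,x,np.radians(-9.2));print(p,np.degrees(np.arctan2(q[1],q[0])),np.hypot(*q))
# mixer from w2 large view px/1.5625, top corners (z=.06)
c=lambda a,b:atz(W,(a+.5)/1.5625-.5,(b+.5)/1.5625-.5,.06)
P=[c(368,165),c(640,330),c(245,358)];print(np.array(P))
d=P[0]-P[1];print("yaw",np.degrees(np.arctan2(-d[0],d[1])),np.linalg.norm(d));d=P[0]-P[2];print(np.degrees(np.arctan2(d[1],d[0])),np.linalg.norm(d),"ctr",(P[1]+P[2])/2)
# carousel from w1
W1=pickle.load(open("w1.pkl","rb"));a=cv2.imread("pics/w1.png")
g=a[115:215,205:305].astype(int);m=((g[...,0]-g[...,2])>25).astype(np.uint8)
cn=max(cv2.findContours(m,0,1)[0],key=cv2.contourArea);(u,v),ax,_=cv2.fitEllipse(cv2.convexHull(cn));u+=205;v+=115
print("ell",u,v,ax)
print("disc",atz(W1,u,v,.054),tri([ray(W1,u,v),ray(T,326.3,183.7)]))
h=(a[125:205,235:275].max(2)<45).astype(np.uint8)
n,l,st,ce=cv2.connectedComponentsWithStats(h)
for i in range(1,n):
    if st[i,4]>60: print(st[i],ce[i]+[235,125],cv2.minAreaRect(np.argwhere(l==i)[:,::-1].astype(np.float32)))
E
```

```text
mouth free [0.5917 0.2557 0.1312] [ 0.3567  0.0084 -0.3148  0.2868  0.4728 -0.1896  0.0896 -0.3774  0.639
 -0.1682 -0.7772 -0.2141]
mouth z fixed [0.5913 0.256 ] [ 0.1139 -0.1131 -0.3296  0.283   0.4271 -0.568  -0.1296 -0.7589  0.4531
 -0.4851 -0.7658 -0.1402]
(541, 440) -88.74443483416754 0.028870376558975182
(419, 520) -130.39846164308545 0.027580043107999778
(172, 235) 91.59629109953764 0.02824112330705638
(285, 165) 53.70837065128783 0.025237065158814832
(195, 190) 78.19779986240167 0.02929777748466829
[[0.6892 0.3121 0.06  ]
 [0.6496 0.0757 0.06  ]
 [0.5298 0.3377 0.06  ]]
yaw -9.509910207749092 0.23962879561095474
-9.141372891511953 0.16144764602597986 ctr [0.5897 0.2067 0.06  ]
ell 254.32024383544922 166.0232391357422 (74.77654266357422, 76.10209655761719)
disc [ 0.5086 -0.1616  0.054 ] (array([ 0.5059, -0.1624,  0.0425]), [np.float64(0.0013081497159829194), np.float64(0.001308149715982941)])
[ 22  11  13  12 116] [263.0345 141.3621] ((28.10000228881836, 16.200000762939453), (11.180339813232422, 11.62755298614502), 63.43495178222656)
[  1  12  12  13 117] [241.5812 142.8547] ((6.5, 18.0), (12.0, 11.0), 90.0)
[  5  25  33  49 745] [254.404  176.6201] ((19.198020935058594, 48.480201721191406), (47.76178741455078, 32.13970184326172), 84.2894058227539)
```

Slot centres come out at −110° and +70° from the mixer-x direction, as stated, so collar x = mixer x. Joint 7 needs the flipped grasp (tool yaw ≈ 176°).

```bash
cat >> h.py <<'E'
np.set_printoptions(precision=4,suppress=True)
def go(s,pos,Rg):
    Rt=R.from_euler("xyz",s["tool_rot"]); print("d",Rt.inv().apply(np.array(pos)-s["position"]),"rv",(Rt.inv()*Rg).as_rotvec(),"q",s["qpos"])
def down(yaw): return R.from_euler("z",yaw)*R.from_euler("x",np.pi)
E
python3 - <<'E'
from workcell import bot
from h import *
go(bot.observe(),[.53,-.02,.26],down(1.1))
E
```

```text
d [-0.0935  0.2652 -0.0404] rv [ 0.3335 -0.3638 -0.706 ] q [-0.8157  0.3458  0.1175  2.0613  0.6631  0.4475 -2.4656]
```

To row units: 0.265 m is 0.53, 0.212 m is 0.424, -0.706 rad is -0.2247.

Request:
nudge_tcp:
  rows: "0.085,-0.038,0.106,-0.016,0.0213,-0.0232,-0.0449 | 0.085,-0.074,0.212,-0.032,0.0423,-0.0465,-0.0898 | 0.085,-0.112,0.318,-0.048,0.0637,-0.0694,-0.135 | 0.085,-0.15,0.424,-0.064,0.085,-0.0926,-0.1798 | 0.085,-0.187,0.53,-0.08,0.106,-0.1159,-0.2247"

```text
clock: 3.38
position: [0.5359, 0.0724, 0.2441]
tool_rot: [3.023, -0.134, 0.831]
force: [0.5, 0.3, 0.3]
grip_width: 0.0845
finger_force: 0.0
```

```bash
python3 - <<'E'
from workcell import bot
from h import *
s=bot.observe();print(s["tool_rot"])
go(s,[.507,-.162,.21],down(2.0))
E
```

```text
[ 3.0232 -0.1338  0.8309]
d [-0.1954  0.1348  0.0242] rv [ 0.1827 -0.0489 -1.1738] q [-0.0651  0.2943 -0.2406  1.9464  0.1521  0.7387 -1.1414]
```

To row units: -0.195 m is -0.39, -0.156 m is -0.312, -0.85 rad is -0.2706.

Request:
nudge_tcp:
  rows: "0.085,-0.078,0.054,0,0.0159,-0.0048,-0.0541 | 0.085,-0.156,0.108,0.01,0.0318,-0.0095,-0.1082 | 0.085,-0.234,0.162,0.02,0.0477,-0.0127,-0.1623 | 0.085,-0.312,0.216,0.03,0.0573,-0.0159,-0.2165 | 0.085,-0.39,0.27,0.048,0.0573,-0.0159,-0.2706"

```text
clock: 4.0
position: [0.5069, -0.1629, 0.2097]
tool_rot: [3.14, -0.029, 1.648]
force: [-0.4, 0.2, 0.7]
grip_width: 0.0849
finger_force: 0.0
```

```bash
python3 - <<'E'
from workcell import bot
from h import *
s=bot.observe();print(s["tool_rot"])
go(s,[.507,-.162,.21],down(np.radians(176.5)))
E
```

```text
[ 3.1401 -0.0291  1.6478]
d [ 0.0009  0.0002 -0.0002] rv [ 0.0221 -0.0228 -1.4326] q [ 0.4823  0.4236 -0.3513  1.8459  0.1442  0.9057  0.1468]
```

To row units: -0.18 rad is -0.0573.

Request:
nudge_tcp:
  rows: "0.085,0,0,0,0.0032,-0.0032,-0.0573 | 0.085,0,0,0,0.0064,-0.0064,-0.1146 | 0.085,0,0,0,0.0064,-0.0064,-0.1719 | 0.085,0,0,0,0.0064,-0.0064,-0.2292 | 0.085,0,0,0,0.0064,-0.0064,-0.2865"

```text
clock: 4.62
position: [0.507, -0.1607, 0.2099]
tool_rot: [-3.14, -0.008, 2.549]
force: [-0.6, -0.4, -0.1]
grip_width: 0.085
finger_force: 0.0
```

Request:
nudge_tcp:
  rows: "0.085,0,0,0,0,0,-0.0573 | 0.085,0,0,0,0,0,-0.1146 | 0.085,0,0,0,0,0,-0.1687 | 0.085,0,0,0,0,0,-0.1687"

```text
clock: 5.12
position: [0.5071, -0.1607, 0.2098]
tool_rot: [3.139, -0.008, 3.072]
force: [-0.7, 0.5, 0.0]
grip_width: 0.085
finger_force: 0.0
```

```bash
python3 - <<'E'
from workcell import bot
from h import *
import pickle,cv2
W1=bot.calibration("wrist");a=bot.grab_frame("wrist");cv2.imwrite("pics/w3.png",a);s=bot.observe()
g=a.astype(int);m=((g[...,0]-g[...,2])>25).astype(np.uint8)
n,l,st,ce=cv2.connectedComponentsWithStats(m)
pickle.dump(W1,open("w3.pkl","wb"))
for c in cv2.findContours(m,0,1)[0]:
    if cv2.contourArea(c)>1000:
        (u,v),ax,_=cv2.fitEllipse(cv2.convexHull(c));print("ell",u,v,ax,atz(W1,u,v,.054))
go(s,[.507,-.162,.16],down(np.radians(176.5)))
p=proj(W1,[.507,-.162,.07]).astype(int);print(p)
x0=max(0,p[0]-70);y0=max(0,p[1]-55);print(x0,y0)
cv2.imwrite("pics/c3.png",cv2.resize(a[y0:y0+110,x0:x0+140],None,fx=5,fy=5,interpolation=cv2.INTER_CUBIC))
E
```

```text
ell 254.742919921875 178.28187561035156 (85.55850982666016, 87.65458679199219) [ 0.5051 -0.1614  0.054 ]
ell 83.16877746582031 172.21023559570312 (81.95783233642578, 94.81839752197266) [ 0.4865 -0.3359  0.054 ]
d [-0.0003 -0.0016  0.0498] rv [ 0.0025 -0.0078 -0.0107] q [ 0.6954  0.4746 -0.6741  1.8364  0.3522  0.9617  1.367 ]
[254 183]
184 128
```

View pics/c3.png

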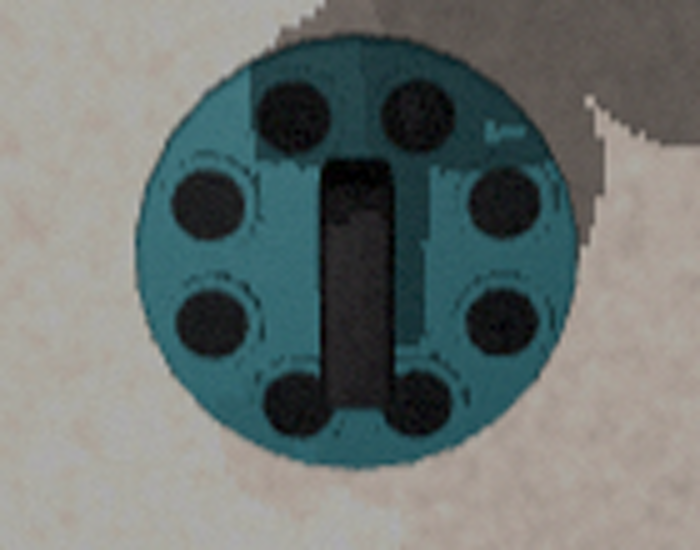

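Bar is upright in the picture (centre ≈ crop (357,280)), within 1° of the tool's x axis; disc centred. Descending to grip.

To row units: 0.147 m is 0.294, 0.05 m is 0.1, -0.008 rad is -0.0025.

Request:
nudge_tcp:
  rows: "0.085,0,-0.002,0.1,0.0006,-0.0025,0 | 0.085,0,-0.002,0.2,0.0006,-0.0025,0 | 0.085,0,-0.002,0.26,0.0006,-0.0025,0 | 0.085,0,-0.002,0.294,0.0006,-0.0025,0 | 0.085,0,-0.002,0.294,0.0006,-0.0025,0"

```text
clock: 5.8
position: [0.5063, -0.1602, 0.0624]
tool_rot: [3.141, -0.001, 3.074]
force: [0.0, 0.2, 0.7]
grip_width: 0.0851
finger_force: 0.0
```

Request:
nudge_tcp:
  rows: "0.0,0,0,0,0,0,0 | 0.0,0,0,0,0,0,0 | 0.0,0,0,0,0,0,0 | 0.0,0,0,0,0,0,0 | 0.0,0,0,0,0,0,0"
  grip_force: 80

```text
clock: 6.42
position: [0.5068, -0.1604, 0.0631]
tool_rot: [-3.142, 0.001, 3.076]
force: [-0.6, -0.5, 7.9]
grip_width: 0.0129
finger_force: 78.1
```

To row units: -0.1 m is -0.2, -0.05 m is -0.1.

Request:
nudge_tcp:
  rows: "0.0,0,0,0,0,0,0 | 0.0,0,0,0,0,0,0 | 0.0,0,0,-0.02,0,0,0 | 0.0,0,0,-0.1,0,0,0 | 0.0,0,0,-0.2,0,0,0"
  grip_force: 80

```text
clock: 7.05
position: [0.5059, -0.1598, 0.1636]
tool_rot: [3.14, -0.001, 3.076]
force: [1.4, 0.2, -2.2]
grip_width: 0.0123
finger_force: 78.3
```

```bash
python3 - <<'E'
from workcell import bot
from h import *
import cv2,pickle
W=bot.calibration("wrist");a=bot.grab_frame("wrist");pickle.dump(W,open("w4.pkl","wb"));cv2.imwrite("pics/w4.png",a);s=bot.observe();print(s["qpos"],s["tool_rot"],s["position"])
cv2.imwrite("pics/w4b.png",cv2.resize(a[80:380,60:460],(800,600),interpolation=cv2.INTER_CUBIC))
E
```

```text
[ 0.6752  0.5216 -0.6533  1.8831  0.4093  0.8668  1.3233] [-3.1409  0.006   3.0766] [ 0.5086 -0.16    0.1699]
```

View pics/w4b.png

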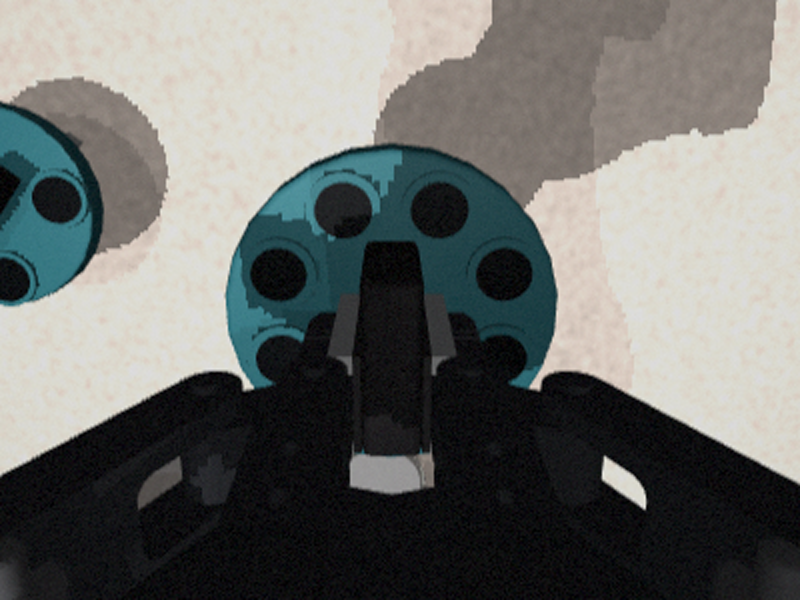

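Carousel is held: wells at crop (343,210),(440,210),(278,275),(504,274). I work out its offset in the tool frame from these.

```bash
python3 - <<'E'
from h import *
from workcell import bot
from scipy.optimize import least_squares
s=bot.observe();W=bot.calibration("wrist")
Rt=R.from_euler("xyz",s["tool_rot"]);e=Rt.inv().apply(W["eye"]-s["position"]);Rr=Rt.inv()*R.from_euler("xyz",W["attitude"])
C=dict(W,eye=e,attitude=Rr.as_euler("xyz"));print(e,C["attitude"],s["position"])
P=np.array([(343,210),(440,210),(278,275),(504,274)]);P=(P+.5)/2-.5+[60,80]
A=np.radians([-22.5,22.5,-67.5,67.5])
def m(v,fix=None):
    x,y,z,r,a=v; return (proj(C,np.c_[x+r*np.cos(A+a),y+r*np.sin(A+a),0*A+z])-P).ravel()
for z in(.002,.004,.006,.008):
    q=least_squares(lambda v:m([v[0],v[1],z,.033,v[2]]),[0,0,0]);print(z,q.x,q.cost)
q=least_squares(lambda v:m([v[0],v[1],v[2],.033,v[3]]),[0,0,.004,0]);print(q.x,q.fun)
go(s,[.45,.0,.30],down(np.radians(176.5)))
E
```

```text
[ 0.0657 -0.0009 -0.1412] [-0.2648  0.0013  1.5705] [ 0.5086 -0.16    0.1699]
0.002 [ 0.0009 -0.0007 -0.0021] 9.319742175030564
0.004 [ 0.0003 -0.0007 -0.0021] 4.5117054582215195
0.006 [-0.0002 -0.0007 -0.0021] 1.5104124044679006
0.008 [-0.0008 -0.0007 -0.0021] 0.178291611676426
[-0.001  -0.0007  0.0087 -0.0021] [-0.0393  0.0673 -0.264  -0.0342  0.097  -0.1432  0.2154  0.109 ]
d [ 0.068   0.1558 -0.1306] rv [-0.0007  0.006  -0.0039] q [ 0.6752  0.5216 -0.6533  1.8831  0.4093  0.8668  1.3233]
```

To row units: 0.22 m is 0.44, 0.17 m is 0.34, -0.4 rad is -0.1273.

```bash
cat >> h.py <<'E'
M=np.array([.590,.256,.134]);Rc=R.from_euler("zy",[-9.3,-30],degrees=True);zc=Rc.apply([0,0,1])
def tool(spin): return Rc*R.from_euler("z",spin,degrees=True)*R.from_euler("x",np.pi)
def pos(h): return M+zc*(h+.0625)
def st():
    from workcell import bot
    s=bot.observe(); Rt=R.from_euler("xyz",s["tool_rot"]); p=Rc.inv().apply(s["position"]-M); t=Rc.inv()*Rt
    a=t.apply([1,0,0]); z=t.apply([0,0,1]); print("h",p[2]-.0625,"lat",p[:2]+z[:2]*.0625,"spin",np.degrees(np.arctan2(a[1],a[0]))%360,"tilterr",z[:2],"Fcollar",Rc.inv().apply(s["force"]),"q",s["qpos"],"w",s["grip_width"])
    return s
E
```

Request:
nudge_tcp:
  rows: "0,0,0.03,-0.12,0,0,0 | 0,-0.006,0.13,-0.18,0,0,-0.0318 | 0,-0.016,0.24,-0.2,0,0,-0.0637 | 0,-0.026,0.34,-0.22,0,0,-0.0955 | 0,-0.036,0.44,-0.22,0,0,-0.1273"

```text
clock: 7.72
position: [0.5391, 0.0597, 0.2738]
tool_rot: [-3.141, 0.002, -2.804]
force: [1.4, -0.8, -2.8]
grip_width: 0.0128
finger_force: 78.9
```

```bash
python3 - <<'E'
from h import *
go(st(),pos(.05),tool(250))
E
```

```text
h 0.0840756103595873 lat [ 0.0265 -0.1946] spin 211.3326450021722 tilterr [-0.4917 -0.0805] Fcollar [-0.0376 -0.8041 -3.1199] q [ 0.3979  0.4499 -0.8443  1.7396  0.3707  1.118   1.3463] w 0.012803696701073513
d [-0.0599  0.187   0.0424] rv [ 0.3427 -0.4081 -0.7052] q [ 0.3979  0.4499 -0.8443  1.7396  0.3707  1.118   1.3463]
```

To row units: 0.187 m is 0.374, 0.15 m is 0.3, -0.705 rad is -0.2244.

Request:
nudge_tcp:
  rows: "0,-0.024,0.074,0.016,0.0216,-0.0261,-0.0449 | 0,-0.048,0.15,0.034,0.0436,-0.0519,-0.0898 | 0,-0.072,0.224,0.05,0.0653,-0.078,-0.1346 | 0,-0.096,0.3,0.068,0.0872,-0.1038,-0.1795 | 0,-0.12,0.374,0.084,0.1092,-0.1299,-0.2244"

```text
clock: 8.35
position: [0.5337, 0.256, 0.2311]
tool_rot: [-2.673, 0.248, -2.021]
force: [1.3, -0.0, -2.0]
grip_width: 0.0122
finger_force: 78.9
```

```bash
python3 - <<'E'
from h import *
go(st(),pos(.03),tool(250))
E
```

```text
h 0.04972742730643252 lat [-0.0001  0.0001] spin 250.09939212848357 tilterr [0.002  0.0009] Fcollar [ 0.0779 -0.0193 -2.3891] q [-0.1028  0.398  -0.7926  2.0616  1.1268  0.73    0.9706] w 0.012195393013382377
d [-0.     -0.0002  0.0197] rv [-0.0015  0.0015  0.0017] q [-0.1028  0.398  -0.7926  2.0616  1.1268  0.73    0.9706]
```

To row units: 0.045 m is 0.09, 0.03 m is 0.06.

Request:
nudge_tcp:
  rows: "0,0,0,0.03,0,0,0 | 0,0,0,0.06,0,0,0 | 0,0,0,0.09,0,0,0 | 0,0,0,0.09,0,0,0"

```text
clock: 8.85
position: [0.5564, 0.2541, 0.1911]
tool_rot: [-2.677, 0.246, -2.028]
force: [-0.0, 0.6, -1.2]
grip_width: 0.0124
finger_force: 78.9
```

```bash
python3 - <<'E'
from h import *
from workcell import bot
import cv2
st();a=bot.grab_frame("side");b=bot.grab_frame("wrist")
x=cv2.resize(a[150:290,150:290],(560,560),interpolation=cv2.INTER_CUBIC)
cv2.imwrite("pics/s5.png",x)
E
```

```text
h 0.00376888826860175 lat [-0.0004 -0.0022] spin 249.82610279308875 tilterr [-0.0023 -0.0028] Fcollar [-0.7094  0.4765 -1.0196] q [-0.129   0.487  -0.7391  2.0529  1.2467  0.7075  0.8834] w 0.01238869067444643
```

View pics/s5.png

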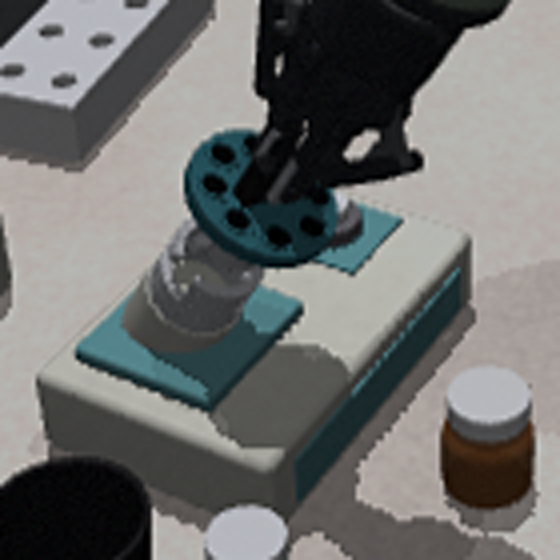

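Side view: the stem stands just over the collar mouth (crop ≈ (225,265)); the fit looks plausible, so I continue by force feel.

```bash
python3 - <<'E'
from h import *
st()
E
```

```text
h 0.004715467851533567 lat [ 0.0001 -0.0015] spin 249.8325444475334 tilterr [-0.0011 -0.0017] Fcollar [-0.6128 -1.1351 -2.6728] q [-0.1288  0.4853 -0.7401  2.0527  1.246   0.7076  0.8839] w 0.012436460739686564
```

Request:
nudge_tcp:
  rows: "0,0,0,0.006,0,0,0 | 0,0,0,0.012,0,0,0 | 0,0,0,0.018,0,0,0 | 0,0,0,0.018,0,0,0"

```text
clock: 9.45
position: [0.5611, 0.2549, 0.1839]
tool_rot: [-2.677, 0.247, -2.026]
force: [0.7, 2.5, -3.0]
grip_width: 0.0126
finger_force: 78.9
```

```bash
python3 - <<'E'
from h import *
go(st(),pos(-.01),tool(250))
E
```

```text
h -0.00486493057678445 lat [ 0.     -0.0012] spin 249.8465625411012 tilterr [-0.0014 -0.0009] Fcollar [-1.2962  2.3683 -2.9982] q [-0.1342  0.504  -0.7295  2.0496  1.2722  0.7026  0.8658] w 0.012593428787534965
d [-0.001   0.0005  0.0051] rv [ 0.001  -0.0013 -0.0027] q [-0.1342  0.504  -0.7295  2.0496  1.2722  0.7026  0.8658]
```

The rows are not in the units I measure in: shifts go in shares of 0.5 m and turns go in shares of pi rad. I convert before sending: 0.006 m is 0.012, 0.004 m is 0.008.

Request:
nudge_tcp:
  rows: "0,-0.002,0,0.004,0,0,0 | 0,-0.002,0,0.008,0,0,0 | 0,-0.002,0,0.012,0,0,0 | 0,-0.002,0,0.012,0,0,0"

```text
clock: 9.95
position: [0.5646, 0.2552, 0.1788]
tool_rot: [-2.677, 0.247, -2.027]
force: [1.3, 1.5, -2.9]
grip_width: 0.0127
finger_force: 79.0
```

```bash
python3 - <<'E'
from h import *
st()
E
```

```text
h -0.010973329169420447 lat [ 0.0004 -0.0008] spin 249.82765204517733 tilterr [-0.0013 -0.0019] Fcollar [-0.5424  1.4334 -3.1751] q [-0.1381  0.5165 -0.7229  2.0457  1.2869  0.7019  0.8559] w 0.012703435008062043
```

Request:
nudge_tcp:
  rows: "0,0,0,0.004,0,0,0 | 0,0,0,0.008,0,0,0 | 0,0,0,0.012,0,0,0 | 0,0,0,0.012,0,0,0"

```text
clock: 10.45
position: [0.5676, 0.2552, 0.1737]
tool_rot: [-2.677, 0.247, -2.027]
force: [2.2, 1.6, -3.3]
grip_width: 0.0121
finger_force: 79.0
```

```bash
python3 - <<'E'
from h import *
st()
E
```

```text
h -0.01695931771234467 lat [ 0.0005 -0.0008] spin 249.82972140932816 tilterr [-0.0012 -0.0019] Fcollar [ 0.0389  1.5987 -3.9568] q [-0.141   0.5281 -0.7164  2.0435  1.303   0.6994  0.8449] w 0.012133193674453027
```

To row units: 0.009 m is 0.018, 0.006 m is 0.012.

Request:
nudge_tcp:
  rows: "0,0,0,0.006,0,0,0 | 0,0,0,0.012,0,0,0 | 0,0,0,0.018,0,0,0 | 0,0,0,0.018,0,0,0"

```text
clock: 10.95
position: [0.5721, 0.2552, 0.1657]
tool_rot: [-2.677, 0.246, -2.027]
force: [1.2, 2.7, -4.0]
grip_width: 0.0126
finger_force: 79.0
```

```bash
python3 - <<'E'
from h import *
st()
E
```

```text
h -0.026070321442434444 lat [ 0.0004 -0.0009] spin 249.83199533952316 tilterr [-0.0014 -0.0019] Fcollar [-1.3688  2.5229 -4.0748] q [-0.1452  0.5458 -0.7068  2.0398  1.3269  0.6958  0.8287] w 0.012648778310043424
```

Request:
nudge_tcp:
  rows: "0,0,0,0.004,0,0,0 | 0,0,0,0.008,0,0,0 | 0,0,0,0.012,0,0,0 | 0,0,0,0.012,0,0,0"

```text
clock: 11.45
position: [0.5752, 0.2561, 0.1618]
tool_rot: [-2.675, 0.248, -2.026]
force: [-7.8, 1.9, 14.8]
grip_width: 0.0125
finger_force: 82.1
```

```bash
python3 - <<'E'
from h import *
st()
E
```

```text
h -0.0309998280715248 lat [0.0011 0.0003] spin 249.85912244513884 tilterr [ 0.0004 -0.0003] Fcollar [ 0.299   2.0119 16.6958] q [-0.1481  0.5558 -0.7019  2.0366  1.3427  0.6939  0.8182] w 0.012495371521086809
```

Seated on the slot floor (17 N at −31 mm, as expected). Back off slightly and twist clockwise.

To row units: -0.002 m is -0.004, 0.39 rad is 0.1241.

Request:
nudge_tcp:
  rows: "0,0,0,-0.004,0,0,0 | 0,0,0,-0.004,0,0,0.0414 | 0,0,0,-0.004,0,0,0.0828 | 0,0,0,-0.004,0,0,0.1241 | 0,0,0,-0.004,0,0,0.1241"

```text
clock: 12.08
position: [0.5741, 0.2554, 0.1626]
tool_rot: [-2.799, 0.402, -2.404]
force: [1.7, 4.3, -1.9]
grip_width: 0.0124
finger_force: 79.2
```

```bash
python3 - <<'E'
from h import *
go(st(),pos(-.03),tool(180))
E
```

```text
h -0.02978119132052881 lat [ 0.0005 -0.0006] spin 227.51997929858595 tilterr [-0.0011 -0.0014] Fcollar [-0.1936  4.334  -2.4798] q [-0.1612  0.5477 -0.6829  2.0386  1.331   0.683   0.4344] w 0.012424275120980575
d [0.0001 0.0008 0.0002] rv [-0.0009 -0.0016  0.8294] q [-0.1612  0.5477 -0.6829  2.0386  1.331   0.683   0.4344]
```

To row units: -0.0005 m is -0.001, 0.42 rad is 0.1337.

Request:
nudge_tcp:
  rows: "0,-0.001,0.001,0,0,0,0.0446 | 0,-0.001,0.001,0,0,0,0.0891 | 0,-0.001,0.001,0,0,0,0.1337 | 0,-0.001,0.001,0,0,0,0.1337"

```text
clock: 12.58
position: [0.5742, 0.2556, 0.1625]
tool_rot: [-2.998, 0.504, -2.855]
force: [0.3, 1.2, -2.8]
grip_width: 0.0126
finger_force: 79.3
```

```bash
python3 - <<'E'
from h import *
go(st(),pos(-.03),tool(180))
from workcell import bot;print(bot.observe()["moment"])
E
```

```text
h -0.02988952339765872 lat [ 0.0005 -0.0005] spin 203.607938891793 tilterr [-0.001  -0.0024] Fcollar [-1.3496  0.9783 -2.5859] q [-0.1783  0.5425 -0.6602  2.0386  1.3232  0.6722  0.0198] w 0.012606694142233374
d [0.0004 0.0006 0.0001] rv [-0.0022 -0.0015  0.412 ] q [-0.1783  0.5425 -0.6602  2.0386  1.3232  0.6722  0.0198]
[0.2972 0.5234 0.1556]
```

Request:
nudge_tcp:
  rows: "0,0,0,0,0,0,0.0446 | 0,0,0,0,0,0,0.0891 | 0,0,0,0,0,0,0.1273 | 0,0,0,0,0,0,0.1273"

```text
clock: 13.08
position: [0.5741, 0.2556, 0.1625]
tool_rot: [3.059, 0.516, 2.971]
force: [0.8, 0.5, -2.2]
grip_width: 0.0126
finger_force: 79.3
```

```bash
python3 - <<'E'
from h import *
go(st(),pos(-.03),tool(180))
from workcell import bot;print(bot.observe()["moment"])
E
```

```text
h -0.029886469355771543 lat [ 0.0004 -0.0005] spin 180.7853666513613 tilterr [-0.0011 -0.0025] Fcollar [-0.4828  0.3871 -2.2937] q [-0.1948  0.537  -0.6376  2.0395  1.3159  0.6599 -0.3759] w 0.012581230579513748
d [0.0005 0.0003 0.0001] rv [-0.0024 -0.0012  0.0137] q [-0.1948  0.537  -0.6376  2.0395  1.3159  0.6599 -0.3759]
[0.1641 0.6463 0.0756]
```

To row units: 0.008 m is 0.016, 0.006 m is 0.012, 0.015 rad is 0.0048.

Request:
nudge_tcp:
  rows: "0,0,0,0.004,0,0,0.0048 | 0,0,0,0.008,0,0,0.0048 | 0,0,0,0.012,0,0,0.0048 | 0,0,0,0.016,0,0,0.0048 | 0,0,0,0.016,0,0,0.0048"

```text
clock: 13.7
position: [0.5781, 0.2558, 0.1554]
tool_rot: [3.047, 0.514, 2.948]
force: [0.3, 0.2, -2.0]
grip_width: 0.0124
finger_force: 79.3
```

```bash
python3 - <<'E'
from h import *
st()
E
```

```text
h -0.037973724111291116 lat [ 0.0003 -0.0003] spin 179.66689341294813 tilterr [-0.0013 -0.0021] Fcollar [-0.7472  0.1064 -1.8718] q [-0.1987  0.5525 -0.6286  2.0356  1.3371  0.6555 -0.4104] w 0.012427195514138737
```

Request:
nudge_tcp:
  rows: "0,0,0,0.002,0,0,0 | 0,0,0,0.004,0,0,0 | 0,0,0,0.004,0,0,0"

```text
clock: 14.08
position: [0.5785, 0.2563, 0.1544]
tool_rot: [3.047, 0.515, 2.948]
force: [-14.0, -1.8, 13.1]
grip_width: 0.0124
finger_force: 82.4
```

```bash
python3 - <<'E'
from h import *
st()
E
```

```text
h -0.03906223047425425 lat [0.0002 0.0002] spin 179.68186468102408 tilterr [-0.0008 -0.0015] Fcollar [-5.1607 -2.6599 18.3462] q [-0.1997  0.5548 -0.6277  2.0353  1.3417  0.6552 -0.4144] w 0.01240019874996925
```

Floor reached 8 mm deeper than the channel – locked. Release and withdraw along the axis.

To row units: -0.002 m is -0.004, -0.001 m is -0.002.

Request:
nudge_tcp:
  rows: "0,0,0,-0.002,0,0,0 | 0.06,0,0,-0.002,0,0,0 | 0.06,0,0,-0.002,0,0,0 | 0.06,0,0,-0.002,0,0,0 | 0.06,0,0,-0.004,0,0,0"

```text
clock: 14.7
position: [0.5781, 0.2559, 0.1557]
tool_rot: [3.047, 0.514, 2.948]
force: [-0.7, 0.4, 0.3]
grip_width: 0.0601
finger_force: 0.0
```

```bash
python3 - <<'E'
from h import *
st()
E
```

```text
h -0.03782062483692357 lat [ 0.0005 -0.0002] spin 179.63986867198295 tilterr [-0.0011 -0.0019] Fcollar [-0.5091  0.2803  0.5651] q [-0.1986  0.5522 -0.6287  2.0355  1.3369  0.6555 -0.4107] w 0.060123803125761974
```

Request:
nudge_tcp:
  rows: "0.06,0,0,-0.02,0,0,0 | 0.06,0,0,-0.06,0,0,0 | 0.06,0,0,-0.12,0,0,0 | 0.06,0,0,-0.18,0,0,0 | 0.06,0,0,-0.24,0,0,0"

```text
clock: 15.32
position: [0.5173, 0.2563, 0.261]
tool_rot: [3.047, 0.515, 2.948]
force: [0.8, 0.2, -0.2]
grip_width: 0.0599
finger_force: 0.0
```

```bash
python3 - <<'E'
from h import *
from workcell import bot
import cv2
st();a=bot.grab_frame("side");b=bot.grab_frame("wrist");t=bot.grab_frame("top")
x=cv2.resize(a[160:280,160:280],(390,390),interpolation=cv2.INTER_CUBIC)
y=cv2.resize(b[60:320,80:440],(540,390))[:,70:470]
z=cv2.resize(t,(275,206));
W=np.zeros((600,800,3),np.uint8);W[:390,:390]=x;W[:390,400:800]=y;W[394:600,:275]=z
q=t[110:200,150:260];W[394:594,280:524]=cv2.resize(q,(244,200))
cv2.imwrite("pics/f.png",W)
s=bot.observe();go(s,[.5745,.1275,.20],down(s["tool_rot"][2]))
E
```

```text
h 0.08382475974211359 lat [0.0004 0.0002] spin 179.67277794060217 tilterr [-0.0009 -0.0015] Fcollar [ 0.5243  0.255  -0.5617] q [-0.1313  0.3165 -0.7618  2.0575  0.9947  0.7294 -0.158 ] w 0.05994815752607712
d [-0.0394 -0.1241  0.0815] rv [0.094  0.5164 0.0249] q [-0.1315  0.3164 -0.7613  2.0572  0.9978  0.7286 -0.1605]
```

View pics/f.png

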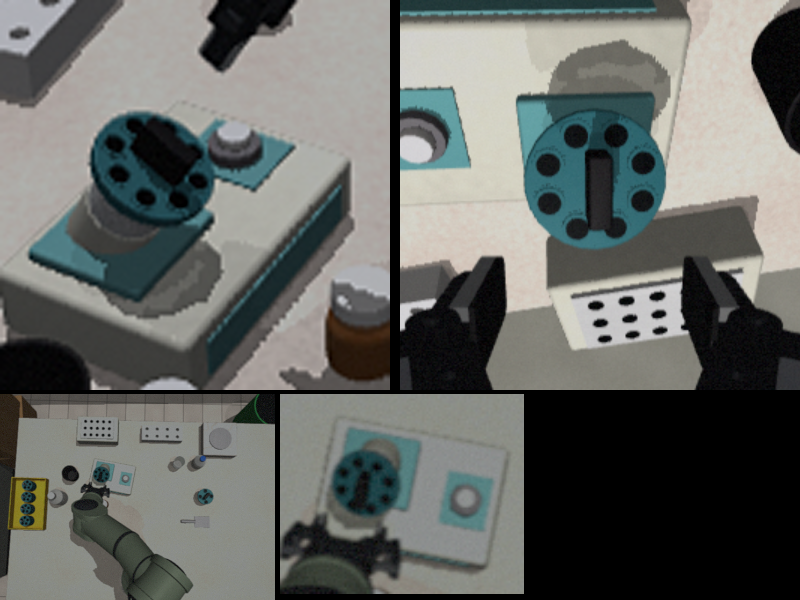

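Locked: wells/handle aligned with the mixer's x, stem deep in the collar, bystanders unmoved; the white button is clear. Now to the button with shut fingers.

To row units: -0.124 m is -0.248, 0.0815 m is 0.163, 0.516 rad is 0.1642.

Request:
nudge_tcp:
  rows: "0,0,-0.1,0,0.0032,0.0191,0 | 0,-0.02,-0.18,0.02,0.0095,0.0637,0.0032 | 0,-0.04,-0.248,0.08,0.0191,0.1114,0.0064 | 0,-0.078,-0.248,0.16,0.0299,0.1642,0.008 | 0,-0.078,-0.248,0.163,0.0299,0.1642,0.008"
  grip_force: 40

```text
clock: 16.1
position: [0.5758, 0.1249, 0.1916]
tool_rot: [-3.14, -0.014, 2.941]
force: [-1.7, 1.0, -1.1]
grip_width: 0.0001
finger_force: 0.0
```

```bash
python3 - <<'E'
from h import *
s=st();go(s,[.575,.127,.10],down(s["tool_rot"][2]))
E
```

```text
h -0.005534098634487734 lat [ 0.0059 -0.1318] spin 175.98041514870087 tilterr [-0.5053 -0.0816] Fcollar [-2.1975  0.6918 -0.064 ] q [ 0.2188  0.624  -0.7869  1.6974  0.4908  1.0431  0.6376] w 9.150965152319742e-05
d [-0.      0.002   0.0916] rv [-0.0016 -0.0137  0.    ] q [ 0.2188  0.624  -0.7869  1.6974  0.4908  1.0431  0.6376]
```

To row units: 0.108 m is 0.216, 0.002 m is 0.004, -0.013 rad is -0.0041.

Request:
nudge_tcp:
  rows: "0,0,0.004,0.1,0,-0.0041,0 | 0,0,0.004,0.18,0,-0.0041,0 | 0,0,0.004,0.208,0,-0.0041,0 | 0,0,0.004,0.216,0,-0.0041,0 | 0,0,0.004,0.216,0,-0.0041,0"

```text
clock: 16.73
position: [0.5748, 0.1293, 0.0912]
tool_rot: [-3.141, 0.013, 2.947]
force: [0.4, 0.3, 0.1]
grip_width: -0.0003
finger_force: 0.0
```

Request:
nudge_tcp:
  rows: "0,0,0,0.004,0,0,0 | 0,0,0,0.008,0,0,0 | 0,0,0,0.012,0,0,0 | 0,0,0,0.012,0,0,0"

```text
clock: 17.23
position: [0.5744, 0.129, 0.084]
tool_rot: [-3.14, 0.011, 2.947]
force: [0.9, 0.2, 2.6]
grip_width: 0.0001
finger_force: 0.8
```

To row units: 0.005 m is 0.01, 0.004 m is 0.008.

Request:
nudge_tcp:
  rows: "0,0,0,0.004,0,0,0 | 0,0,0,0.008,0,0,0 | 0,0,0,0.01,0,0,0 | 0,0,0,0.01,0,0,0"

```text
clock: 17.73
position: [0.5744, 0.129, 0.079]
tool_rot: [-3.14, 0.011, 2.947]
force: [0.2, -1.2, 4.7]
grip_width: 0.0001
finger_force: 2.3
```

Request:
nudge_tcp:
  rows: "0,0,0,0.002,0,0,0 | 0,0,0,0.004,0,0,0 | 0,0,0,0.005,0,0,0 | 0,0,0,0.005,0,0,0"

```text
clock: 18.23
position: [0.5746, 0.1291, 0.0781]
tool_rot: [-3.14, 0.012, 2.947]
force: [-9.7, -4.4, 34.1]
grip_width: 0.0001
finger_force: 17.1
```

Fully down (hard stop at 78 mm, 34 N). Release upwards.

To row units: -0.12 m is -0.24, -0.08 m is -0.16.

Request:
nudge_tcp:
  rows: "0,0,0,-0.01,0,0,0 | 0,0,0,-0.06,0,0,0 | 0,0,0,-0.16,0,0,0 | 0,0,0,-0.24,0,0,0 | 0,0,0,-0.24,0,0,0"

```text
clock: 18.85
position: [0.5741, 0.1299, 0.1991]
tool_rot: [3.141, 0.015, 2.947]
force: [0.1, 0.3, -1.1]
grip_width: -0.0
finger_force: 0.0
```

```bash
python3 - <<'E'
from workcell import bot
import cv2,numpy as np
a=bot.grab_frame("side").astype(int);b=cv2.imread("pics/side0.png").astype(int)
# bystanders & wide carousel unchanged: differing region boxes
d=(np.abs(a-b).max(2)>60).astype(np.uint8)
n,l,st,c=cv2.connectedComponentsWithStats(d)
print([list(map(int,r)) for r in st[1:] if r[4]>40])
print(bot.observe()["force"])
bot.job_done()
E
```

```text
[[205, 0, 94, 131, 5356], [201, 27, 15, 29, 119], [437, 37, 22, 49, 371], [473, 99, 14, 8, 55], [419, 109, 39, 68, 941], [476, 118, 33, 8, 84], [210, 132, 31, 33, 455], [274, 147, 31, 38, 874], [188, 195, 38, 36, 735], [350, 233, 95, 43, 711], [454, 285, 15, 9, 48]]
[-0.83541774  0.26499146 -0.82241452]
the job is handed in; nothing more can be done
```

The eight-well carousel is locked in the collar, seated 8 mm below the slot floor. The start button was then pressed to its hard stop and released. I saw no bystander moved, and the job was handed in at about 19 s.

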